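Ready the TIG bench: extraction, gas purge, output

ROBOT

A 6-joint arm with a two-finger parallel gripper is mounted at the origin on the work surface. World frame = base frame: x ahead of the robot, y to its left, z up, the work surface at z = 0. Lengths are in m, angles in rad, forces in N, time in s.
With the tool pointing down it reaches from about 0.35 to 0.975 m from the base axis. Payload 4.9 kg.
Tool frame: the origin (TCP) lies between the finger pads; the fingertips stand 11 mm ahead of it and the grasp point (between the pads) lies 8 mm behind it (env.tip_extent is the distance from the TCP to the fingertips, in m); z points along the fingers, y is the line along which they close (so a half turn about z gives the same grasp; the last joint's range is limited). The gripper opens to 85 mm and grips with 20 to 120 N. Pads are 22 mm wide; open, the fingers measure 114 mm over their backs; the gripper's body (76 mm by 85 mm) begins 54 mm behind the grasp point. The pads swing forward as they close: fully open they stand 13 mm farther back than shut.
Start: joints at [1.134, 0.053, 1.613, -0, 1.476, -0.119], TCP at [0.195, 0.594, 0.242] pointing down, gripper open.
Joint ranges: [-3.01, 3.01], [-1.01, 2.22], [0.06, 2.58], [-1.02, 4.17], [0.09, 2.62], [-3.14, 3.14]. Speed limits (rad/s): [2.57, 2.57, 3.14, 3.14, 3.14, 3.14].

INTERFACE

Orientations are given as a unit quaternion [x, y, z, w].
In Python, from cell import env gives the robot as it stands. Calls block until the motion is done:
- env.move_ptp(position, orientation): joint-space move of the TCP to a pose.
- env.movel(position, frame=None, speed=0.15, contact_N=None): straight line of the TCP; frame=None keeps the orientation; speed is the mean speed in m/s. With contact_N (N) it stops when the force on the tool has changed by that much, and returns True; else False.
- env.set_joints(angles): joint-space move.
- env.open_gripper() and env.close_gripper(): open the fingers fully, or close them until they stop; the grip force is fixed at half the most.
- env.hold(seconds).
- env.solve_ik(position, orientation): joint angles nearest the present ones, or None.
- env.snapshot(name): name is "scene" or "top" or "wrist"; returns a dict with "image" (384x512x3 uint8, blue, green, red), "intrinsics" (3x3 intrinsics, pixels), "camera_from_world" (4x4, takes a point from world to camera coordinates). Camera axes: x right, y down, z forward; pixel columns grow to the right and rows downward; lengths in m; the calibration is good to about 2 mm. A picture is of the moment at which its call begins. There is no depth.
A pose or a line that the arm cannot do raises env.IKError and nothing moves.
- env.finish_job(): hands the job in; it is judged then, once.
Readings, each from a call of its own:
- env.read_clock(): time.
- env.read_qpos(): joint angles.
- env.read_joint_vel(): joint speeds.
- env.read_tau(): joint torques, N m.
- env.read_tool_pos(): TCP position.
- env.read_tool_rot(): TCP orientation.
- env.read_wrist_force(): force on the tool from outside, world axes, zero at the start.
- env.read_moment(): the same for the moment, N m.
- env.read_grip_width(): finger opening in m.
- env.read_gripper_force(): force on a finger pad.
Only numpy, scipy, OpenCV 4.12 (cv2) and the standard library are available. Lean on these libraries where they do the work, as an engineer would, in place of code of your own. Each camera call takes 0.05 s, during which the arm holds its last target. There are 200 camera calls.

TASK

Get the TIG bench ready to weld by pressing three buttons lightly with the fingertips, one after the other: first the green start button on the yellow extractor station, right in so that it stays in; then the blue gas-purge button on the red and black radio remote, held down for at least two seconds and let go; and last the white output button on the same remote, right in so that it stays in. Leave the remote lying where it is (do not pick it up or shove it along), and leave the red stop button, the current dial and everything else on the bench alone.

Things in the scene. Friction and masses are not known exactly. Their poses are not given: they have to be found in the camera images.
- station: extractor start/stop station, fixed to the table by magnet feet: grey case with a yellow lid, 108 (x) x 168 (y) x 60 mm high. Origin at the centre of its underside, z up. Green start button at y = +40 mm, red stop button at y = -40 mm. Found on either side of the bench, at any yaw up to 0.5 rad.
- start_top (a point): centre of the top face of the green start button's head (flat, 34 mm across, at the start 80 mm above the table and 15 mm proud of its steel bezel ring, 44 mm across). It moves straight down with the head: 6 mm of travel, then up to 5 mm more of sprung over-travel in the cap (5 N rising to 11 N) before it is solid.
- start (a joint): travel of the green start button, m: 0 out, 0.006 right in. It has no return spring: about 3 N moves it and it stays where it is pushed; counts as in beyond 0.0045.
- stop_top (a point): top centre of the red stop mushroom button (40 mm across, 84 mm above the table). Leave alone.
- stop (a joint): travel of the red stop button, m: 0 out, 0.006 pressed. Leave alone.
- remote: radio remote of the welding machine, lying loose on four rubber feet: black face in a red bumper frame, 120 (x) x 220 (y) x 47 mm high, about 0.8 kg, with a short stub aerial 80 mm high at x = +40, y = -85 mm. Origin at the centre of its underside, z up. Its face is 46 mm above the table; blue gas button at y = -5 mm, white output button at y = -68 mm (both x = 0), current dial at x = -12, y = +62 mm. Found on the side the station is not, at any yaw up to 0.5 rad.
- gas_top (a point): centre of the top face of the blue gas-purge button's head (flat, 34 mm across, at the start 66 mm above the table and 15 mm proud of its steel bezel ring). It moves straight down with the head: 6 mm of travel, then up to 5 mm more of sprung over-travel in the cap (5 N rising to 11 N) before it is solid.
- gas (a joint): travel of the blue gas-purge button, m: 0 out, 0.006 right in. Sprung: about 1.2 N starts it, 4 N brings it right in, and it comes back when let go; gas flows beyond 0.0035.
- output_top (a point): centre of the top face of the white output button's head (flat, 34 mm across, at the start 66 mm above the table and 15 mm proud of its steel bezel ring). It moves straight down with the head: 6 mm of travel, then up to 5 mm more of sprung over-travel in the cap (5 N rising to 11 N) before it is solid.
- output (a joint): travel of the white output button, m: 0 out, 0.006 right in. It has no return spring: about 3 N moves it and it stays where it is pushed; counts as in beyond 0.0045.
- dial_mark (a point): white mark on top of the grey current dial (42 mm across at the foot, top 67 mm above the table), 15 mm from its axis. The dial turns freely by hand and is set anywhere at the start. Leave alone.
- reducer_a: hollow stainless cone reducer standing on its wide end: 116 mm across below, 72 mm above, 120 mm high. Origin at the centre of its underside. Bystander.
- reducer_b: smaller hollow stainless cone reducer: 87 mm across below, 54 mm above, 90 mm high. Origin at the centre of its underside. Bystander.
- tape: roll of white paper tape lying flat: 100 mm across, 48 mm high. Origin at the centre of its underside. Bystander.
- square: red three-cornered welding magnet lying flat: legs 90 mm, 20 mm high. Origin near its middle, underside. Bystander.
- jar: amber jar with a black lid: 54 mm across, 85 mm high. Origin at the centre of its underside. Bystander.
- brush: brass-bristle brush with a wooden back, lying along its x: 225 x 26 x 27 mm. Origin at the centre of its underside. Bystander.
- hammer: hammer lying along its x, 260 mm long. Origin at its underside. Bystander.

How it is judged:
By the outcome, as a careful person would: the job done as asked, in the order asked, and still so for the second after the job is handed in, with the robot touching nothing.
It also fails if it takes over 58 s, if anything falls off the work surface, if the arm or the gripper's body presses on something with over 40 N, if the wrist force passes 120 N, or if a joint passes its speed limit or range.

## Working session

There is one attempt and no reset: what is moved stays moved. The work goes in short steps, each a Python script; the robot and the scene stay as the last script left them, time stands still between calls to the robot, and variables do not carry over. Pictures are saved under pics/ and viewed, at most 10 in all, crops included, and the job is handed in when it is done.

```bash
mkdir -p pics; ls; python3 - <<'E'
from cell import env
import cv2,numpy as np
for n in("top","scene"):
    s=env.snapshot(n); cv2.imwrite(f"pics/{n}0.png",s["image"]); print(n,s["intrinsics"].round(1).tolist(),s["camera_from_world"].round(3).tolist())
print(env.read_clock(),env.read_tool_rot(),env.tip_extent,env.read_wrist_force())
E
```

```text
pics
top [[380.6, 0.0, 256.8], [0.0, 380.6, 189.3], [0.0, 0.0, 1.0]] [[0.005, -1.0, 0.009, -0.022], [-0.994, -0.005, -0.109, 0.529], [0.109, -0.008, -0.994, 1.122], [0.0, 0.0, 0.0, 1.0]]
scene [[416.7, 0.0, 255.2], [0.0, 416.7, 185.4], [0.0, 0.0, 1.0]] [[0.1, 0.995, 0.004, -0.05], [0.838, -0.082, -0.54, -0.389], [-0.537, 0.058, -0.842, 1.857], [0.0, 0.0, 0.0, 1.0]]
0.1 [ 1.58226092e-01  9.87402445e-01 -9.17492534e-04 -2.69457650e-04] 0.011 [-0.57734568  0.52037041 -0.22208486]
```

View pics/top0.png

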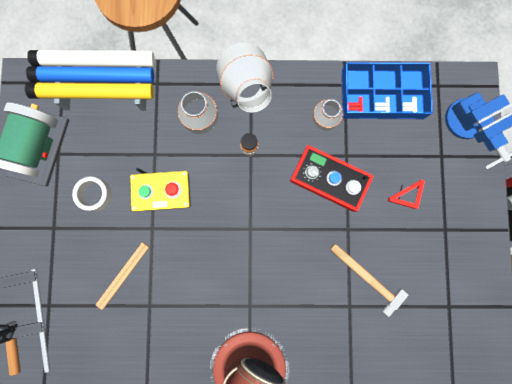

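View pics/scene0.png

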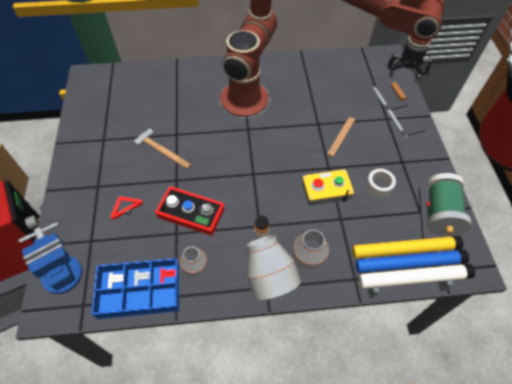

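The top view shows the station (yellow) with green button at about (145,191) and red at (171,189). The remote's blue button is at about (334,178), white at (353,187) and dial at (312,172). Next I turn these into world points with colour masks and go above the start button.

```bash
cat > h.py <<'E'
from cell import env
import cv2,numpy as np
from scipy.spatial.transform import Rotation as R
HSV=dict(green=((45,80,50),(90,255,255)),blue=((95,80,60),(118,255,255)),white=((0,0,150),(180,60,255)),red=((172,120,70),(180,255,255)))
def cast(s,uv,z):
    K,T=s["intrinsics"],np.asarray(s["camera_from_world"]); r=T[:3,:3]; c=-r.T@T[:3,3]
    d=r.T@np.linalg.solve(K,[uv[0],uv[1],1]); return c+d*(z-c[2])/d[2]
def proj(s,p):
    T=np.asarray(s["camera_from_world"]); q=s["intrinsics"]@(T[:3,:3]@p+T[:3,3]); return q[:2]/q[2]
def blob(s,col,uv,rad):
    """Enclosing-contour centre of the blob of a colour nearest to uv within rad pixels."""
    m=cv2.inRange(cv2.cvtColor(s["image"],cv2.COLOR_BGR2HSV),*map(np.array,HSV[col]))
    roi=np.zeros_like(m); cv2.circle(roi,tuple(int(round(v)) for v in uv),int(rad),255,-1); m&=roi
    cs=cv2.findContours(m,cv2.RETR_EXTERNAL,cv2.CHAIN_APPROX_NONE)[0]
    c=max(cs,key=cv2.contourArea); return cv2.minEnclosingCircle(c),cv2.contourArea(c)
def down(yaw):
    """Tool down, closing axis (tool y) along world direction yaw (mod pi)."""
    y=np.array([np.cos(yaw),np.sin(yaw),0]); z=np.array([0,0,-1.]); return R.from_matrix(np.c_[np.cross(y,z),y,z]).as_quat()
E
python3 - <<'E'
from h import *
s=env.snapshot("top")
P={}
for n,col,uv,z in(("start","green",(145,191),.08),("gas","blue",(334,178),.066),("out","white",(353,187),.066)):
    b,a=blob(s,col,uv,9); P[n]=cast(s,b[0],z); print(n,b,a,P[n].round(4))
P["stop"]=cast(s,(171.5,189.5),.084); print(P["stop"])
d=P["start"]-P["stop"]; print("station +y dir",np.degrees(np.arctan2(d[1],d[0])),np.hypot(*d[:2]))
d=P["gas"]-P["out"]; print("remote +y dir",np.degrees(np.arctan2(d[1],d[0])),np.hypot(*d[:2]))
for n,p in P.items():
  for k in(0,90): 
    print(n,k,[ (lambda q:None if q is None else q.round(2).tolist())(env.solve_ik([p[0],p[1],z],down(np.radians(k)))) for z in(.2,.08)])
E
```

```text
start ((144.09756469726562, 191.02438354492188), 5.902585983276367) 86.0 [0.5166 0.3054 0.08  ]
gas ((334.7921447753906, 176.9044952392578), 6.303884029388428) 101.5 [ 0.5629 -0.2489  0.066 ]
out ((353.0, 187.0), 7.615873336791992) 161.0 [ 0.5333 -0.3019  0.066 ]
[0.52103552 0.22583923 0.084     ]
station +y dir 93.17879219167446 0.07967582431459928
remote +y dir 60.80890309743115 0.0607273199754635
start 0 [[0.41, 0.02, 1.71, -0.0, 1.4, 0.41], [0.41, 0.15, 1.8, -0.0, 1.2, 0.41]]
start 90 [[0.41, 0.02, 1.71, -0.0, 1.4, -1.16], [0.41, 0.15, 1.8, -0.0, 1.2, -1.16]]
gas 0 [[-0.54, 0.06, 1.68, -0.0, 1.4, -0.54], [-0.54, 0.18, 1.76, -0.0, 1.2, -0.54]]
gas 90 [[-0.54, 0.06, 1.68, -0.0, 1.4, -2.11], [-0.54, 0.18, 1.76, -0.0, 1.2, -2.11]]
out 0 [[-0.64, 0.05, 1.68, -0.0, 1.4, -0.64], [-0.64, 0.17, 1.77, -0.0, 1.2, -0.64]]
out 90 [[-0.64, 0.05, 1.68, -0.0, 1.4, -2.21], [-0.64, 0.17, 1.77, -0.0, 1.2, -2.21]]
stop 0 [[0.28, -0.05, 1.79, -0.0, 1.4, 0.28], [0.28, 0.07, 1.88, -0.0, 1.19, 0.28]]
stop 90 [[0.28, -0.05, 1.79, -0.0, 1.4, -1.29], [0.28, 0.07, 1.88, -0.0, 1.19, -1.29]]
```

```bash
python3 - <<'E'
from h import *
env.close_gripper()
env.move_ptp([.5166,.3054,.20],down(np.radians(3)))
env.hold(.2)
s=env.snapshot("wrist"); cv2.imwrite("pics/w1.png",s["image"])
print(proj(s,[.5166,.3054,.08]),proj(s,env.read_tool_pos()),env.read_clock(),env.read_grip_width(),env.read_wrist_force(), env.read_tool_pos())
try:
    b,a=blob(s,"green",proj(s,[.5166,.3054,.08]),70); print(b,a,cast(s,b[0],.08))
except Exception as e: print(e)
E
```

```text
[255.18007915 192.22286723] [254.72858529 253.20439773] 2.7667 -0.00045110303328701025 [0.19876173 0.21717551 0.87370375] [0.51624971 0.30612743 0.20010688]
((256.173583984375, 188.03367614746094), 17.326887130737305) 847.0 [0.51734552 0.30976299 0.08      ]
```

View pics/w1.png

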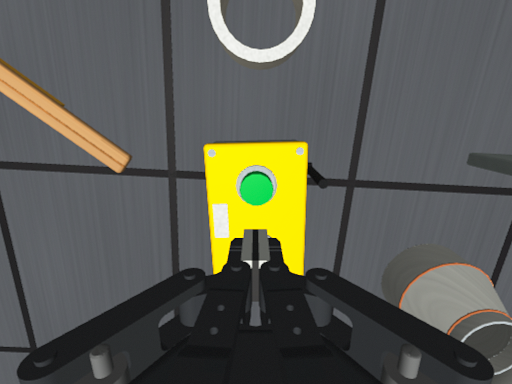

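The wrist view shows the green head at (256,188), clear of the fingers, which put it at about (0.517, 0.309). The tip of the gripper is to the -y side only by the camera offset. Now I press it with force-guarded motion.

```bash
cat >> h.py <<'E'
def press(xy,top,hold=0.3,N=7.):
    x,y=xy; e=env.tip_extent
    print("approach",env.movel([x,y,top+e+.008],speed=.1,contact_N=4.))
    env.hold(.3); f0=env.read_wrist_force()[2]
    hit=env.movel([x,y,top+e-.0105],speed=.012,contact_N=N)
    z=env.read_tool_pos()[2]; f=env.read_wrist_force()[2]-f0
    print("press",hit,"depth mm",1e3*(top+e-z),"dF",f,"t",env.read_clock())
    env.hold(hold); print("held depth",1e3*(top+e-env.read_tool_pos()[2]),"dF",env.read_wrist_force()-[0,0,f0],env.read_clock())
    env.movel([x,y,top+e+.06],speed=.06)
E
python3 - <<'E'
from h import *
press((.517,.309),.08)
env.movel([.517,.309,.20]); env.hold(.2)
s=env.snapshot("wrist"); cv2.imwrite("pics/w2.png",s["image"][100:280,160:360])
b,a=blob(s,"green",proj(s,[.517,.309,.074]),40); print(b,a,cast(s,b[0],.074),env.read_clock())
E
```

```text
approach False
press True depth mm 7.236992835780387 dF 6.568103193066426 t 5.4417
held depth 6.910537752951251 dF [-1.86780184 -0.60527906  6.26429319] 5.7417
((256.5, 189.9583282470703), 16.580764770507812) 804.0 [0.51732159 0.30872777 0.074     ] 7.75
```

The start button went in 7.2 mm at 6.6 N, past the 6 mm travel, and its head now looks smaller. Next I go above the gas button and look.

```bash
python3 - <<'E'
from h import *
env.move_ptp([.5629,-.2489,.20],down(np.radians(61))); env.hold(.2)
s=env.snapshot("wrist"); cv2.imwrite("pics/w3.png",s["image"])
for n,c,p in(("gas","blue",[.5629,-.2489,.066]),("out","white",[.5333,-.3019,.066])):
    u=proj(s,p); print(n,u)
    b,a=blob(s,c,u,26); print(b,a,cast(s,b[0],.066))
print(env.read_tool_pos(),env.read_clock(),env.read_qpos())
E
```

```text
gas [253.79120494 187.23487108]
((252.95652770996094, 185.32608032226562), 16.798768997192383) 789.0 [ 0.56068271 -0.24865978  0.066     ]
out [195.39042347 187.00370812]
((195.78121948242188, 185.97378540039062), 20.46297264099121) 1207.0 [ 0.53256017 -0.30094371  0.066     ]
[ 0.56310039 -0.24835192  0.19999106] 10.0167 [-5.36241937e-01  5.92466712e-02  1.67754498e+00  4.28510366e-06
  1.40482237e+00 -1.60175052e+00]
```

View pics/w3.png

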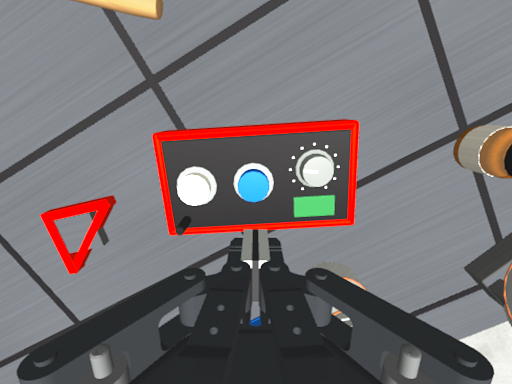

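View pics/w2.png

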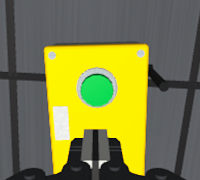

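The first crop shows the green button sunk close to its bezel. The wrist view shows blue at (253,185), white at about (194,187) with its steel ring, the dial at (316,168) and the aerial at (183,225). Now I press and hold gas, then look above output.

```bash
python3 - <<'E'
from h import *
press((.561,-.2487),.066,hold=2.8)
env.move_ptp([.532,-.3025,.16],down(np.radians(61))); env.hold(.2)
s=env.snapshot("wrist"); cv2.imwrite("pics/w4.png",s["image"][90:250,120:340].repeat(3,0).repeat(3,1))
for n,c,p in(("gas","blue",[.561,-.2487,.066]),("out","white",[.532,-.3025,.066])):
    u=proj(s,p); print(n,u); b,a=blob(s,c,u,30); print(b,a,cast(s,b[0],.066))
print(env.read_clock())
E
```

```text
approach False
press True depth mm 7.190931716741219 dF 5.8666748600023135 t 12.8333
held depth 6.906098754423523 dF [-1.68175012  1.02838739  3.96964055] 15.6333
gas [321.82576549 199.74563903]
((320.74188232421875, 198.54083251953125), 20.017032623291016) 1133.5 [ 0.55950418 -0.24907012  0.066     ]
out [253.29364245 200.45283064]
((251.4783935546875, 199.14352416992188), 23.12628936767578) 1574.0 [ 0.53014218 -0.30331833  0.066     ]
17.5333
```

View pics/w4.png

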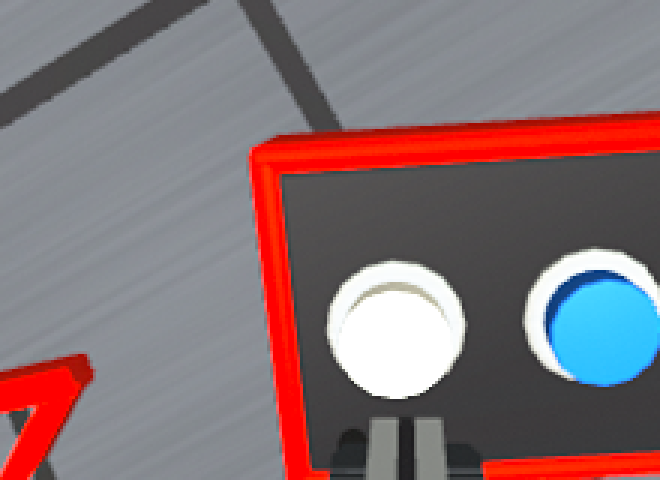

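The crop shows the white head at (395,343), which is full-frame (251.7,204.3), with its ring offset behind it. The remote hasn't moved. Now I press output at that point.

```bash
python3 - <<'E'
from h import *
s=env.snapshot("wrist"); p=cast(s,(251.7,204.3),.066); print(p)
press((p[0],p[1]),.066,hold=.4,N=7.5)
env.move_ptp([p[0],p[1],.16],down(np.radians(61))); env.hold(.2)
s=env.snapshot("wrist"); cv2.imwrite("pics/w5.png",s["image"][90:250,120:340].repeat(3,0).repeat(3,1))
env.move_ptp([.45,-.1,.3],down(np.radians(61))); env.hold(.3)
t=env.snapshot("top")
for n,c,q in(("gas","blue",[.5629,-.2489,.066]),("out","white",[.5333,-.3019,.066]),("start","green",[.5166,.3054,.08])):
    try: print(n,blob(t,c,proj(t,q),9))
    except Exception as e: print(n,e)
cv2.imwrite("pics/t5.png",t["image"][120:320,40:440].repeat(2,0).repeat(2,1)); print(env.read_clock())
E
```

```text
[ 0.53460764 -0.3055471   0.066     ]
approach False
press True depth mm 7.441543853261609 dF 8.065008744671982 t 20.025
held depth 7.156920975320419 dF [-1.89964997  0.93929531  7.31171981] 20.425
gas (((334.78570556640625, 176.92857360839844), 6.328692436218262), 103.5)
out (((353.0, 187.0), 7.615873336791992), 125.5)
start (((144.3867950439453, 191.08489990234375), 5.717184066772461), 88.0)
23.5917
```

View pics/w5.png

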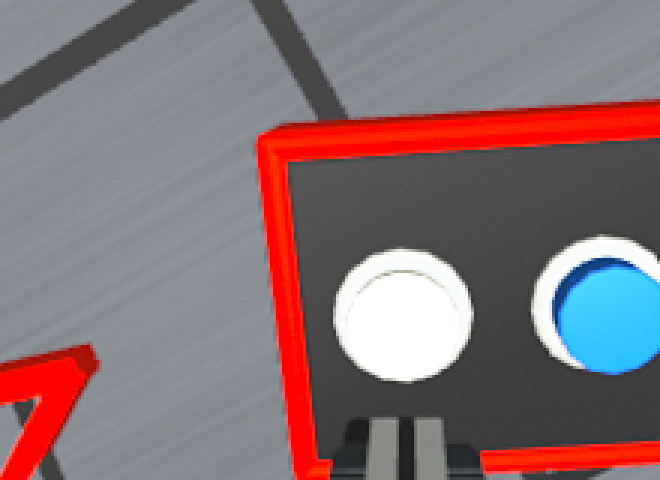

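View pics/t5.png

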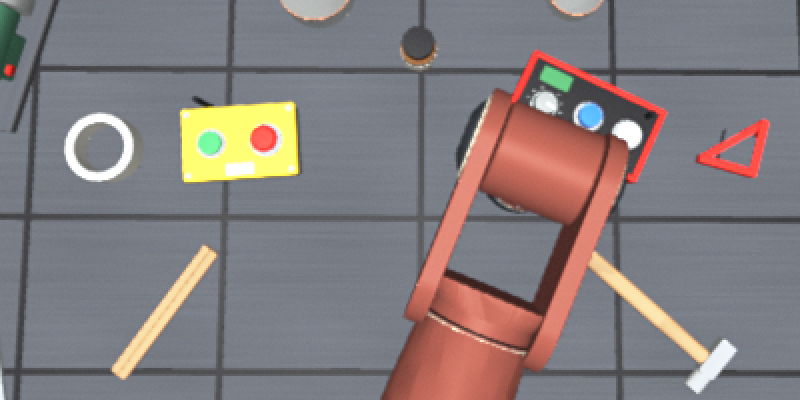

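The wrist crop shows the white head sunk into its ring and the blue one back out. The top view shows the station and remote unmoved, with green at (144,191) and blue at (335,177) as before, so I'm handing in.

```bash
python3 -c "
from cell import env
print(env.finish_job())"
```

```text
the job is handed in; nothing more can be done
None
```

I pressed green start in, held blue gas about 2.8 s and let it go, then pressed white output in; pictures show the remote unmoved, and the job was handed in soon after 23.6 s on the robot's clock (no verdict was returned).

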